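Open the disc polisher's sprung cover and fit its backing disc

ROBOT

A 6-joint arm with a two-finger parallel gripper is mounted at the origin on a cart in front of the work surface, level with it; the furniture and walls round the work are solid. World frame = base frame: x ahead of the robot, y to its left, z up, the work surface at z = 0. Lengths are in m, angles in rad, forces in N, time in s.
With the tool pointing down it reaches from about 0.3 to 0.875 m from the base axis. Payload 6.4 kg.
Tool frame: the origin (TCP) lies on the centre line of the jaws, within the pads' length; the fingertips stand 11 mm ahead of it and the grasp point (between the pads) lies 8 mm behind it; x points along the fingers, y is the direction in which the jaws open and shut, and the axes are right-handed (so a half turn about x gives the same grasp; the last joint's range is limited). The gripper opens to 85 mm and grips with 20 to 120 N. Pads are 22 mm wide; open, the fingers measure 114 mm over their backs; the gripper's body (76 mm by 85 mm) begins 54 mm behind the grasp point. The pads swing forward as they close: fully open they stand 13 mm farther back than shut.
Start: joints at [-1.538, 0.181, 1.607, -0, 1.354, -0.206], TCP at [0.136, -0.559, 0.242] pointing down, gripper open.
Joint ranges: [-2.99, 2.99], [-0.89, 2.07], [0.3, 2.58], [-1.14, 4.28], [0, 2.63], [-3.12, 3.12]. Speed limits (rad/s): [2.57, 2.57, 3.01, 3.14, 3.14, 3.14].

INTERFACE

Orientations are given as a unit quaternion [w, x, y, z].
In Python, from bench import ctrl, camera, hand_in gives the robot as it stands. The module is installed in compiled form; this text tells all that it offers.
- The arm moves only by the tool drive_tool, never from a script. Its argument "increments" is a list of rows, each a list of 7 numbers: the shift along the tool's x, y, z in m, then the turn, a rotation vector about the tool's x, y, z in degrees, then the gripper's target within -1 to 1 (fully open at 1, half-way at 0, shut at -1). In form: [[dx, dy, dz, rx, ry, rz, claw], ...]. A call has 1 to 10 rows; each row shifts and turns the commanded pose from where the row before left it, along the tool's axes as they then stand; what a row does not reach is not made up. A row lasts 1/8 s, in which the tool goes at most 62.5 mm and 10.7 degrees, less where a joint would pass 70% of its speed; a pose out of reach is approached as far as the arm can. A call is refused whole if a number of a shift passes 0.0625 or a number of a turn 10.7, either way. A call with a gripper value outside its range is refused whole. The fingers move at their own pace and stop on an object; the grip force is fixed at half the most. Time passes only in rows, so rows that do not move let the fingers close. It gives the time, the measured TCP pose, the force and the opening at its end, in the units of the state.
- ctrl.get_obs(): the state, without advancing time (a new reading comes with each control period).
- camera(name): name is "scene" or "top" or "wrist"; returns a dict with "img" (384x512x3 uint8, red, green, blue), "depth" (384x512 float32, m along the optical axis (not along the pixel's ray), 0 where there is no reading), "fx", "fy", "cx", "cy" (pixels), "k1" (the pictures are not rectified: a ray, as slopes to the right and down, at radius r is drawn at 1 + k1 r^2 times it, then the intrinsics apply), "world_from_camera" (4x4, takes a point from camera to world coordinates); the wrist camera has in their place "hand_eye" (4x4, takes a point from camera to tool coordinates, whose origin is the TCP and whose axes are the tool frame's). Camera axes: x right, y down, z forward; pixel columns grow to the right and rows downward; lengths in m; the calibration is good to about 2 mm. A picture is of the moment at which its call begins: read the wrist's pose just before it.
- hand_in(): hands the job in, once; it reports no verdict.
The state is a dict: "time_s": time; "q": joint angles; "dq": joint speeds; "joint_efforts": joint torques, N m; "eef_pos": TCP position; "eef_rot": TCP orientation; "wrist_force": force on the tool from outside, world axes, zero at the start; "torque": the same for the moment, N m; "opening": opening from 0.0 (shut) to 1.0 (fully open).
Only numpy, scipy, OpenCV 4.12 (cv2) and the standard library are available. Lean on these libraries where they do the work, as an engineer would, in place of code of your own. Each camera call takes 0.05 s, during which the arm holds its last target.

TASK

Get the bench disc polisher ready: slide the red thumb latch under its hand rest to the left, so that the white cover springs open, then fit the backing disc onto the spindle. Turn the disc until all four holes find the studs, and leave it lying fully home on the flange with the cover standing open. Do not slam or force anything, and leave the other things on the bench where they are.

Things in the scene. Friction and masses are not known exactly. Their poses are not given: they have to be found in the camera images.
- machine: Bench disc polisher, fixed to the bench: green housing 190 mm (x) by 176 mm (y), its steel deck 78 mm above the bench. Origin on the bench straight below the spindle axis; z up, -x is its front (roughly towards the robot), +y its left. Front face of the housing at x -0.085. On the deck stands the white cover (x -0.076..+0.086, y +-0.075), its top at z 0.121 when shut.
- rest_bar (a point): Centre of the steel hand rest bar across the front, over the latch: 30 mm deep (x), 6 mm thick, z 0.122..0.128, as wide as the machine. Its side brackets have inner faces at y +-0.088. It bars the way to the latch from straight above: come from the front, tool leaning back towards the robot by about 40 degrees, fingertips pointing forward and down under the bar. Axes as the machine's.
- latch_tab (a point): Centre of the red thumb tab of the latch, in front of the housing and below the hand rest bar, z 0.068. The tab is 10 mm wide (y), 22 mm deep (x; its front face is 11 mm in front of this point) and 26 mm high. Over 75 mm is free on either side of it. Axes as the machine's.
- latch (a joint): Travel of the latch along the machine's +y (left), 0 to 0.014 m. 0 is its rest; a spring (2 N at rest, 5.5 N at full travel) returns it when let go. From about 0.008 on it frees the cover.
- cover_hinge (a point): Hinge line of the white cover, along y at the rear of the deck; axes as the machine's. The open cover stands 0.16 m high above and behind this line and leaves the space over the deck free.
- cover (a joint): Opening angle of the white cover: 0 shut and latched, 1.75 fully open. When the latch frees it, its spring swings it up and back by itself within about 1.5 s and holds it open.
- seat (a point): Centre of the flange's top face, z 0.083, on the spindle axis; axes as the machine's. Round it stand four brass studs, 6 mm thick, 12 mm high, tips tapered, at the corners of a square of 54 mm side (38 mm from the axis). The locked flange does not turn; the square stands turned up to 0.6 rad either way from the machine's axes, by an unknown angle: see it once the cover is open or find it by touch.
- disc: Loose aluminium backing disc, 104 mm across, 6 mm thick, 0.13 to 0.25 kg, lying flat on the bench. Origin at the centre of its underside, z up. Four through holes, 11 mm, centred at x +-0.027, y +-0.027. On top a black bar grip, 46 mm along x, 14 mm wide (y), its top 32 mm above the underside. It seats with its underside on the flange, the studs through all four holes (any of the four quarter turns).
- sand_block: Bystander: brown sanding block, 65 x 100 x 28 mm, origin under its centre.
- tape_measure: Bystander: yellow pocket tape measure, 40 x 80 x 66 mm, origin under its centre.
- disc_stack: Bystander: stack of sanding discs, 117 mm across, 31 mm high, origin under its centre.
- respirator: Bystander: grey dust mask, 120 x 128 x 60 mm, origin under its centre.
- pen: Bystander: red and white marker, 17 x 135 x 16 mm, lying, origin under its centre.
Things that resemble listed ones, but are neither listed nor needed, are in the scene too. Leave any turquoise look-alike of the disc alone.

How it is judged:
By the outcome, as a careful person would: the job done as asked, in the order asked, and still so for the second after the job is handed in, with the robot touching nothing.
It also fails if it takes over 70 s, if anything falls off the work surface, if the arm or the gripper's body presses on something with over 40 N, if the wrist force passes 120 N, or if a joint passes its speed limit or range.

## Working session

There is one attempt and no reset: what is moved stays moved. The work goes in short steps, Python scripts to look and compute and a tool call to move; the robot and the scene stay as the last step left them, time stands still between calls to the robot, and variables do not carry over. Pictures are saved under pics/ and viewed, and the job is handed in when it is done.

Besides the shell and the picture viewer there is one more tool, called after "Call:" in YAML: its name, and indented under it one key for each argument. drive_tool: Moves the arm, as the interface text tells. Its arguments: {"type":"object","properties":{"increments":{"type":"array","items":{"type":"array","items":{"type":"number"}}}},"required":["increments"]}

```bash
mkdir -p pics; cat > h.py <<'E'
import numpy as np, cv2, sys
from scipy.spatial.transform import Rotation as R
from bench import ctrl, camera, hand_in
def pose():
    o=ctrl.get_obs(); q=o["eef_rot"]; T=np.eye(4)
    T[:3,:3]=R.from_quat([q[1],q[2],q[3],q[0]]).as_matrix(); T[:3,3]=o["eef_pos"]; return T,o
def grab(name,fn=None):
    T,o=pose(); c=camera(name)
    c["W"]=np.array(c["world_from_camera"]) if "world_from_camera" in c else T@np.array(c["hand_eye"])
    if fn: cv2.imwrite("pics/"+fn,c["img"][:,:,::-1])
    np.savez("last_%s.npz"%name,**c)
    return c
def load(name):
    d=np.load("last_%s.npz"%name); return {k:d[k] for k in d.files}
def slopes(c,uv):
    uv=np.atleast_2d(np.array(uv,float)); p=np.stack([(uv[:,0]-c["cx"])/c["fx"],(uv[:,1]-c["cy"])/c["fy"]],1)
    s=p.copy()
    for _ in range(30): s=p/(1+c["k1"]*(s**2).sum(1,keepdims=True))
    return s
def onplane(c,uv,z):
    s=slopes(c,uv); d=np.c_[s,np.ones(len(s))]@c["W"][:3,:3].T; o=c["W"][:3,3]
    return o+d*((z-o[2])/d[:,2])[:,None]
def depthpt(c,uv):
    uv=np.atleast_2d(uv); s=slopes(c,uv); z=c["depth"][uv[:,1].astype(int),uv[:,0].astype(int)]
    return (np.c_[s,np.ones(len(s))]*z[:,None])@c["W"][:3,:3].T+c["W"][:3,3]
def proj(c,P):
    P=np.atleast_2d(P); q=(P-c["W"][:3,3])@c["W"][:3,:3]; s=q[:,:2]/q[:,2:]
    s=s*(1+c["k1"]*(s**2).sum(1,keepdims=True)); return s*[c["fx"],c["fy"]]+[c["cx"],c["cy"]]
E
python3 - <<'E'
from h import *
for n in ["scene","top","wrist"]:
    c=grab(n,n+"0.png"); print(n,c["fx"],c["k1"],c["W"].round(3).tolist())
T,o=pose(); print(T.round(3),o["time_s"],o["wrist_force"],o["opening"])
E
```

```text
scene 405.9996544180547 -0.13878804892144256 [[-0.865, -0.379, 0.329, 0.088], [-0.502, 0.663, -0.556, 0.741], [-0.008, -0.646, -0.763, 1.163], [0.0, 0.0, 0.0, 1.0]]
top 392.0321610230124 -0.11159477268204265 [[0.002, -0.987, 0.161, 0.403], [-1.0, -0.007, -0.026, -0.026], [0.027, -0.161, -0.987, 1.204], [0.0, 0.0, 0.0, 1.0]]
wrist 338.20650782397263 -0.014269864903793013 [[0.236, -0.936, -0.261, 0.202], [-0.972, -0.228, -0.062, -0.543], [-0.001, 0.268, -0.963, 0.373], [0.0, 0.0, 0.0, 1.0]]
[[-0.     0.237 -0.972  0.136]
 [ 0.001 -0.972 -0.237 -0.558]
 [-1.    -0.001 -0.     0.242]
 [ 0.     0.     0.     1.   ]] 0.15 [ 0.09383974 -0.72149866 -0.48356754] 1.0012770213803874
```

View pics/scene0.png

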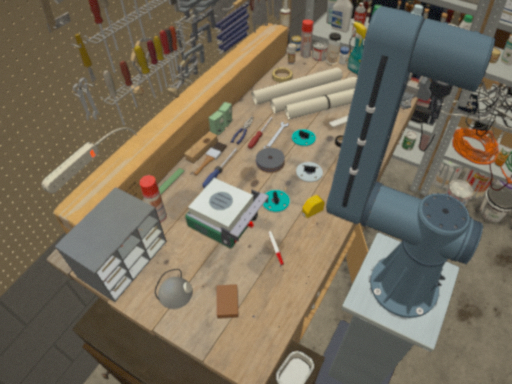

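View pics/top0.png

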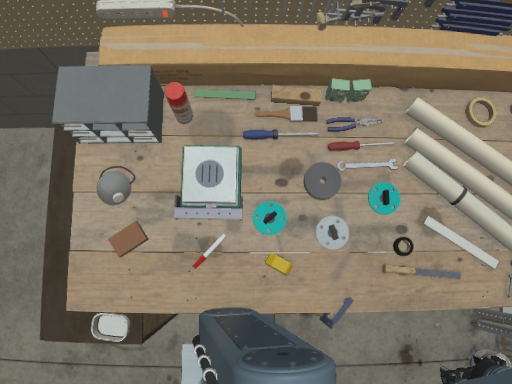

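View pics/wrist0.png

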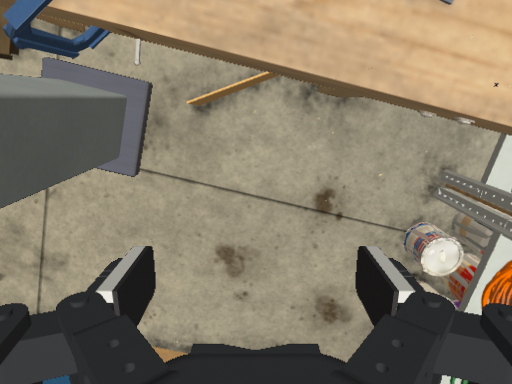

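The top view shows the machine around (211,180) with the hand rest bar at (208,208), the silver disc at (333,232), and turquoise look-alikes at (269,218) and (384,198). I'll enlarge these areas before measuring.

```bash
python3 - <<'E'
from h import *
c=load("top"); im=c["img"][:,:,::-1]
a=cv2.resize(im[135:230,160:260],None,fx=4,fy=4,interpolation=cv2.INTER_CUBIC)
b=cv2.resize(im[205:260,300:365],None,fx=6,fy=6,interpolation=cv2.INTER_CUBIC)
o=np.zeros((400,800,3),np.uint8); o[:380,:400]=a; o[:330,400:790]=b; cv2.imwrite("pics/z1.png",o)
s=load("scene"); cv2.imwrite("pics/z2.png",cv2.resize(s["img"][165:260,170:330,::-1],None,fx=5,fy=5,interpolation=cv2.INTER_CUBIC))
E
```

```text
(no output)
```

View pics/z1.png

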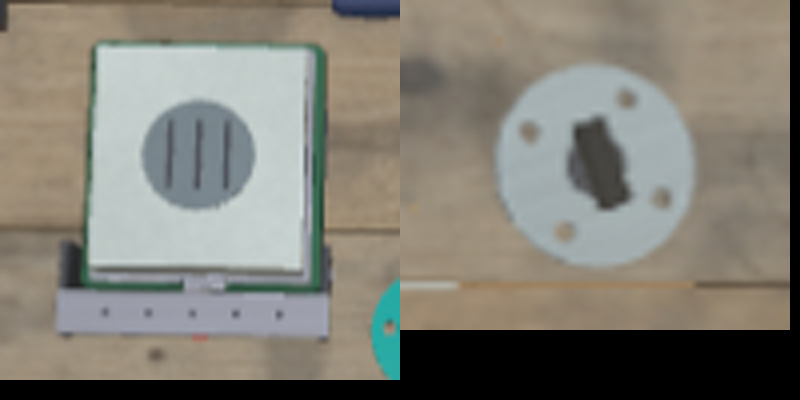

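View pics/z2.png

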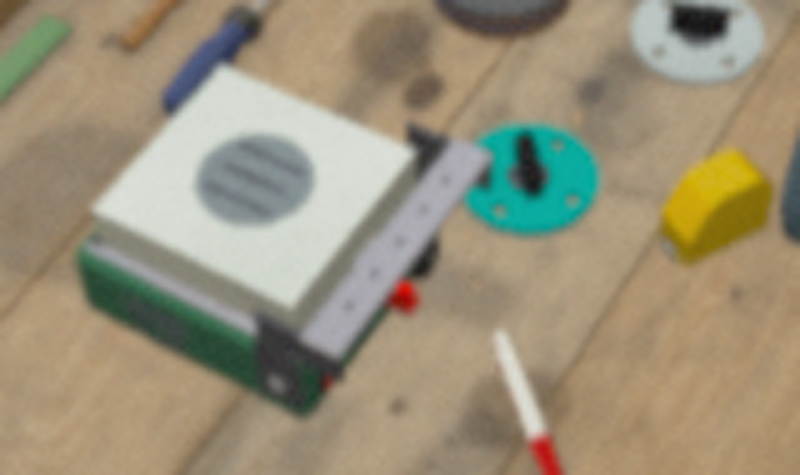

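```bash
python3 - <<'E'
from h import *
c=load("top"); im=c["img"]; hsv=cv2.cvtColor(im,cv2.COLOR_RGB2HSV)
f=lambda x,y:(160+(x+.5)/4-.5,135+(y+.5)/4-.5)
P=onplane(c,[f(97,45),f(307,47),f(304,272),f(91,267)],.121); print("cover",P.round(4).tolist(),P.mean(0).round(4))
print([np.linalg.norm(P[i]-P[i-1]).round(4) for i in range(4)])
B=onplane(c,[f(57,289),f(329,293),f(329,336),f(57,332)],.128); print("bar",B.round(4).tolist(),B.mean(0).round(4)); print([np.linalg.norm(B[i]-B[i-1]).round(4) for i in range(4)])
# depth checks
print("dep cover/bar/bench",depthpt(c,[f(200,230),f(150,325),f(30,130)]).round(4).tolist())
# vents circle grey
sub=np.s_[135:230,160:260]
L=im.astype(int)
# disc
g=cv2.GaussianBlur(im,(0,0),.5)
roi=np.zeros(im.shape[:2],bool); roi[210:255,312:356]=1
m=(roi&(L[...,2]>L[...,0]-8)&(L.min(2)>110)).astype(np.uint8)
cn,_=cv2.findContours(m,cv2.RETR_EXTERNAL,cv2.CHAIN_APPROX_NONE); k=max(cn,key=cv2.contourArea)
e=cv2.fitEllipse(k); print("disc ell",e)
ctr=onplane(c,[e[0]],.006)[0]; print("disc",ctr.round(4), "rad",np.linalg.norm(onplane(c,k[:,0,:].astype(float),.006)-ctr,axis=1).mean())
f2=lambda x,y:(300+(x-400+.5)/6-.5,205+(y+.5)/6-.5)
H=onplane(c,[f2(530,131),f2(626,98),f2(661,197),f2(566,231)],.004); print("holes",H.round(4).tolist(),H.mean(0).round(4))
d=H-H.mean(0); print(np.degrees(np.arctan2(d[:,1],d[:,0])),np.linalg.norm(d,axis=1))
G=onplane(c,[f2(590,120),f2(613,207)],.032); print("grip",G.round(4).tolist(),np.degrees(np.arctan2(*(G[0]-G[1])[[1,0]])))
s=load("scene"); hs=cv2.cvtColor(s["img"],cv2.COLOR_RGB2HSV)
for cc,n,r in((c,"top",(215,225,195,225)),(s,"scene",(215,245,230,260))):
    hh=cv2.cvtColor(cc["img"],cv2.COLOR_RGB2HSV); mm=((hh[...,0]<8)|(hh[...,0]>172))&(hh[...,1]>150)&(hh[...,2]>90)
    y,x=np.nonzero(mm[r[0]:r[1],r[2]:r[3]]); print(n,list(zip(x+r[2],y+r[0]))[:40])
E
```

```text
cover [[0.7209, 0.1476, 0.121], [0.7205, -0.0026, 0.121], [0.558, -0.0022, 0.121], [0.5605, 0.1464, 0.121]] [0.64   0.0723 0.121 ]
[np.float64(0.1604), np.float64(0.1502), np.float64(0.1625), np.float64(0.1486)]
bar [[0.5439, 0.1684, 0.128], [0.5425, -0.0198, 0.128], [0.5126, -0.02, 0.128], [0.5141, 0.1674, 0.128]] [0.5283 0.074  0.128 ]
[np.float64(0.0299), np.float64(0.1882), np.float64(0.0298), np.float64(0.1874)]
dep cover/bar/bench [[0.587, 0.0708, 0.122], [0.5195, 0.1034, 0.1273], [0.6864, 0.2172, 0.0013]]
disc ell ((331.9718933105469, 232.12098693847656), (32.41065216064453, 33.2369384765625), 144.02064514160156)
disc [ 0.4844 -0.2971  0.006 ] rad 0.05094203921353371
holes [[0.5021, -0.2645, 0.004], [0.5193, -0.3151, 0.004], [0.4681, -0.332, 0.004], [0.4508, -0.282, 0.004]] [ 0.4851 -0.2984  0.004 ]
[  63.36279839  -26.04975562 -116.74504991  154.45991974] [0.03798747 0.03806142 0.03765026 0.03799551]
grip [[0.5054, -0.2896, 0.032], [0.4616, -0.3002, 0.032]] 13.630544617556975
top []
scene [(np.int64(250), np.int64(221)), (np.int64(251), np.int64(221)), (np.int64(250), np.int64(222)), (np.int64(251), np.int64(222)), (np.int64(252), np.int64(222)), (np.int64(249), np.int64(223)), (np.int64(250), np.int64(223)), (np.int64(251), np.int64(223)), (np.int64(252), np.int64(223)), (np.int64(248), np.int64(224)), (np.int64(249), np.int64(224)), (np.int64(250), np.int64(224)), (np.int64(251), np.int64(224)), (np.int64(252), np.int64(224)), (np.int64(248), np.int64(225)), (np.int64(249), np.int64(225)), (np.int64(250), np.int64(225)), (np.int64(251), np.int64(225)), (np.int64(252), np.int64(225)), (np.int64(253), np.int64(225)), (np.int64(250), np.int64(226)), (np.int64(251), np.int64(226)), (np.int64(252), np.int64(226)), (np.int64(235), np.int64(241))]
```

```bash
python3 - <<'E'
from h import *
c=load("top"); s=load("scene")
print("top",onplane(c,[(209.4,219.3)],.081).round(4))
print(c["img"][216:223,204:217].tolist()[3])
for z in(.081,.068):print("sc",z,onplane(s,[(250.5,223.5),(250.5,221),(253,225),(248,224.5),(251,226)],z).round(4).tolist())
# expected projections: tab box for centre guess
for ty in(.065,.07,.075):
  for tx in(.525,.53,.535):
    print(ty,tx,proj(s,[[tx-.011,ty,.081],[tx-.011,ty,.055]]).round(1).tolist(),proj(c,[[tx-.011,ty,.081]]).round(1).tolist())
E
```

```text
top [[0.5149 0.0735 0.081 ]]
[[148, 136, 119], [149, 137, 120], [145, 133, 119], [144, 133, 118], [159, 111, 101], [159, 108, 97], [160, 108, 98], [159, 108, 98], [145, 131, 117], [142, 131, 117], [143, 133, 119], [144, 134, 120], [145, 134, 121]]
sc 0.081 [[0.5234, 0.081, 0.081], [0.5286, 0.0723, 0.081], [0.5131, 0.0822, 0.081], [0.5284, 0.0886, 0.081], [0.5167, 0.0889, 0.081]]
sc 0.068 [[0.5286, 0.0731, 0.068], [0.5339, 0.0642, 0.068], [0.5182, 0.0742, 0.068], [0.5337, 0.0808, 0.068], [0.5218, 0.0811, 0.068]]
0.065 0.525 [[255.4, 221.2], [255.6, 225.8]] [[212.3, 219.6]]
0.065 0.53 [[254.1, 220.6], [254.3, 225.2]] [[212.4, 217.9]]
0.065 0.535 [[252.8, 220.0], [253.0, 224.6]] [[212.4, 216.2]]
0.07 0.525 [[254.7, 222.3], [254.8, 226.9]] [[210.6, 219.6]]
0.07 0.53 [[253.4, 221.7], [253.5, 226.3]] [[210.6, 217.9]]
0.07 0.535 [[252.1, 221.1], [252.3, 225.7]] [[210.7, 216.1]]
0.075 0.525 [[253.9, 223.4], [254.1, 227.9]] [[208.9, 219.6]]
0.075 0.53 [[252.6, 222.7], [252.8, 227.3]] [[208.9, 217.9]]
0.075 0.535 [[251.3, 222.1], [251.5, 226.7]] [[208.9, 216.1]]
```

Call:
drive_tool:
  increments:
    - [0,-0.04,-0.035,2.3,0,0,-1]
    - [0,-0.0415,-0.034,2.3,0,0,-1]
    - [0,-0.043,-0.0325,2.3,0,0,-1]
    - [0,-0.044,-0.031,2.3,0,0,-1]
    - [0,-0.045,-0.029,2.3,0,0,-1]
    - [0,-0.046,-0.027,2.2,0,0,-1]

```text
time_s: 0.9
eef_pos: [0.2877, -0.2734, 0.2422]
eef_rot: [-0.001, 0.707, -0.001, -0.707]
wrist_force: [1.3, 0.3, 0.9]
opening: -0.002
```

```bash
python3 - <<'E'
from h import *
T,o=pose(); print(T.round(4),o["time_s"],o["wrist_force"],o["opening"],o["q"])
E
```

```text
[[ 2.000e-04 -2.100e-03 -1.000e+00  2.877e-01]
 [-1.000e-04 -1.000e+00  2.100e-03 -2.734e-01]
 [-1.000e+00  1.000e-04 -2.000e-04  2.422e-01]
 [ 0.000e+00  0.000e+00  0.000e+00  1.000e+00]] 0.9 [1.29298542 0.25072292 0.92838114] -0.002035798631974615 [-1.06150971e+00 -2.47928095e-01  2.02304586e+00  1.89856302e-04
  1.36630060e+00  5.11387125e-01]
```

Call:
drive_tool:
  increments:
    - [0,-0.049,-0.022,0,6.7,0,-1]
    - [0,-0.049,-0.022,0,6.7,0,-1]
    - [0,-0.049,-0.022,0,6.7,0,-1]
    - [0,-0.049,-0.022,0,6.7,0,-1]
    - [0,-0.049,-0.02,0,6.6,0,-1]
    - [0,-0.045,-0.02,0,6.6,0,-1]
    - [0,0,0,0,0,0,-1]

```text
time_s: 1.78
eef_pos: [0.4071, 0.0194, 0.2756]
eef_rot: [0.001, 0.906, 0.004, -0.424]
wrist_force: [0.1, 0.6, 0.1]
opening: 0.001
```

```bash
python3 - <<'E'
from h import *
c=grab("wrist","w1.png")
T,o=pose(); print(T.round(4),o["time_s"],o["wrist_force"],o["opening"],o["q"])
E
```

```text
[[ 0.6414  0.0055 -0.7672  0.4075]
 [ 0.0036 -1.     -0.0042  0.0171]
 [-0.7672 -0.     -0.6414  0.2766]
 [ 0.      0.      0.      1.    ]] 1.825 [0.14477674 0.06716334 0.15806769] 0.0015980866884588386 [-0.51729295 -0.89369815  2.44444054  0.39041497  1.00013895  0.93571703]
```

View pics/w1.png

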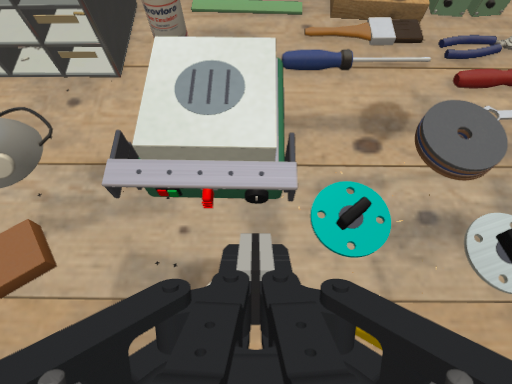

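```bash
python3 - <<'E'
from h import *
c=load("wrist"); cv2.imwrite("pics/w1z.png",cv2.resize(c["img"][125:290,90:310,::-1],None,fx=3.6,fy=3.6,interpolation=cv2.INTER_CUBIC))
hh=cv2.cvtColor(c["img"],cv2.COLOR_RGB2HSV); mm=(((hh[...,0]<8)|(hh[...,0]>172))&(hh[...,1]>150)&(hh[...,2]>90)).astype(np.uint8)
n,l,st,ce=cv2.connectedComponentsWithStats(mm[150:230,140:300]); 
for i in range(1,n): print(st[i]+[140,150,0,0,0],ce[i]+[140,150])
B=onplane(c,[(106.5,160),(297,163),(297,188),(104,185)],.128);print(B.round(4).tolist(),B.mean(0))
Cv=onplane(c,[(154,38),(277,38),(276,161.5),(139,157)],.121);print(Cv.round(4).tolist(),Cv.mean(0))
print(depthpt(c,[(207,200),(257,196),(262,196),(250,196),(257,200),(200,175),(200,140)]).round(4).tolist())
E
```

```text
[157 189  11   7  55] [161.96363636 192.25454545]
[202 188  12  20 209] [207.11961722 197.63157895]
[[0.5412, 0.1678, 0.128], [0.5392, -0.0212, 0.128], [0.512, -0.02, 0.128], [0.5137, 0.1649, 0.128]] [0.52655384 0.07287543 0.128     ]
[[0.7174, 0.1459, 0.121], [0.7182, -0.0052, 0.121], [0.5447, -0.001, 0.121], [0.549, 0.1387, 0.121]] [0.63231739 0.0696001  0.121     ]
[[0.5194, 0.0726, 0.0797], [0.5398, 0.0179, 0.0451], [0.5395, 0.0119, 0.0459], [0.5403, 0.0264, 0.0437], [0.5383, 0.0179, 0.0362], [0.5256, 0.0736, 0.1272], [0.569, 0.0777, 0.1222]]
```

View pics/w1z.png

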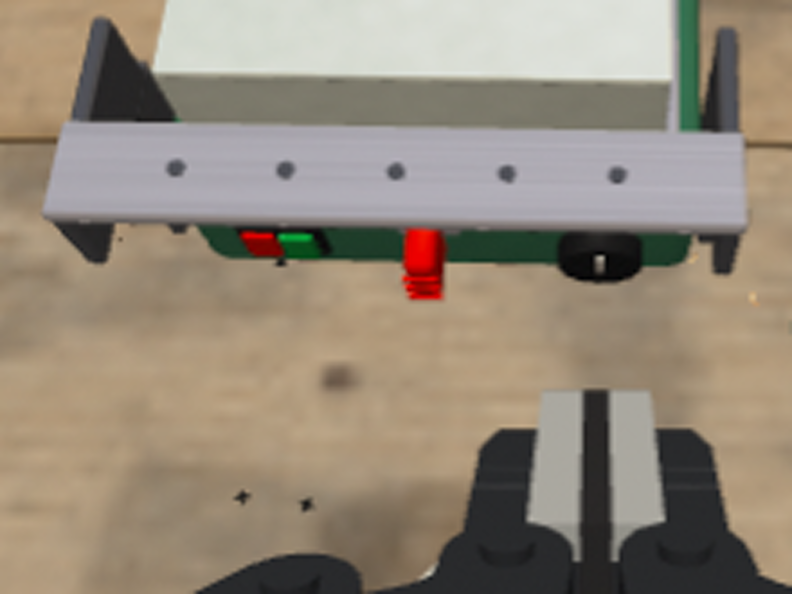

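Call:
drive_tool:
  increments:
    - [0.0325,-0.0093,0.0144,0,0,0,-1]
    - [0.0325,-0.0093,0.0144,0,0,0,-1]
    - [0.0325,-0.0093,0.0144,0,0,0,-1]
    - [0,0,0,0,0,0,-1]

```text
time_s: 2.33
eef_pos: [0.4359, 0.0423, 0.1714]
eef_rot: [-0.001, 0.904, -0.0, -0.427]
wrist_force: [-0.1, 0.1, 0.6]
opening: -0.002
```

```bash
python3 - <<'E'
from h import *
c=grab("wrist","w2.png")
T,o=pose(); print(T.round(4),o["time_s"],o["wrist_force"],o["opening"],o["q"])
print("to go tool",(T[:3,:3].T@(np.array([.520,.045,.0744])-T[:3,3])).round(4))
hh=cv2.cvtColor(c["img"],cv2.COLOR_RGB2HSV); mm=(((hh[...,0]<8)|(hh[...,0]>172))&(hh[...,1]>150)&(hh[...,2]>90)).astype(np.uint8)
n,l,st,ce=cv2.connectedComponentsWithStats(mm)
for i in range(1,n):
  if st[i][4]>40: print(st[i],ce[i],depthpt(c,[ce[i]]).round(4))
E
```

```text
[[ 6.396e-01 -1.900e-03 -7.687e-01  4.371e-01]
 [-6.000e-04 -1.000e+00  2.000e-03  4.180e-02]
 [-7.687e-01 -8.000e-04 -6.396e-01  1.740e-01]
 [ 0.000e+00  0.000e+00  0.000e+00  1.000e+00]] 2.375 [-0.32721295 -0.71884473  0.69104681] 0.002566455457731157 [-0.33133908 -0.54924939  2.51407304  0.40987953  0.54769961  0.95905423]
to go tool [ 0.1296 -0.0033 -0.    ]
[207 161  16  33 463] [215.07991361 177.10583153] [[0.522  0.0727 0.0816]]
[146 170  16  10 117] [153.4017094 174.4017094] [[0.5461 0.1352 0.0393]]
```

View pics/w2.png

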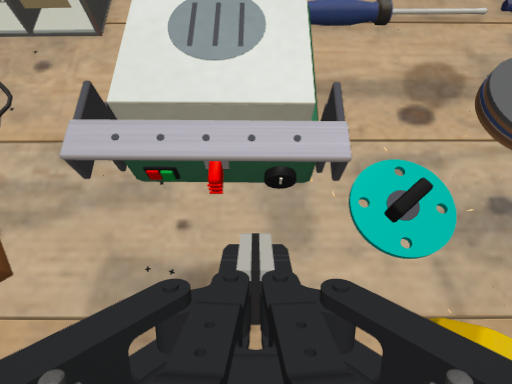

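Call:
drive_tool:
  increments:
    - [0.03,-0.003,0,0,0,0,-1]
    - [0.03,0,0,0,0,0,-1]
    - [0.03,0,0,0,0,0,-1]
    - [0.02,0,0,0,0,0,-1]
    - [0.01,0,0,0,0,0,-1]
    - [0.009,0,0,0,0,0,-1]
    - [0,0,0,0,0,0,-1]

```text
time_s: 3.25
eef_pos: [0.523, 0.0441, 0.0789]
eef_rot: [-0.001, 0.907, -0.001, -0.42]
wrist_force: [0.6, 0.2, 0.7]
opening: -0.001
```

```bash
python3 - <<'E'
from h import *
c=grab("wrist","w3.png")
T,o=pose(); print(T.round(4),o["time_s"],o["wrist_force"],o["opening"],o["q"])
E
```

```text
[[ 6.461e-01 -1.800e-03 -7.633e-01  5.225e-01]
 [-1.200e-03 -1.000e+00  1.300e-03  4.430e-02]
 [-7.633e-01  1.000e-04 -6.461e-01  7.870e-02]
 [ 0.000e+00  0.000e+00  0.000e+00  1.000e+00]] 3.3 [ 0.1236961  -0.21387302 -0.05375031] -0.00273767862511909 [-0.2316255   0.04716071  2.35387069  1.23918492  0.15622882  0.15860806]
```

View pics/w3.png

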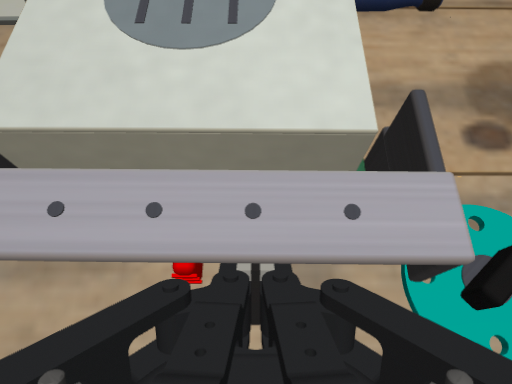

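Call:
drive_tool:
  increments:
    - [0,-0.004,0,0,0,0,-1]
    - [0,-0.004,0,0,0,0,-1]
    - [0,-0.003,0,0,0,0,-1]
    - [0,-0.002,0,0,0,0,-1]
    - [0,-0.002,0,0,0,0,-1]
    - [0,0,0,0,0,0,-1]

```text
time_s: 4.05
eef_pos: [0.5208, 0.0607, 0.0764]
eef_rot: [0.0, 0.906, -0.0, -0.422]
wrist_force: [-1.1, -4.2, 2.4]
opening: 0.001
```

```bash
python3 - <<'E'
from h import *
c=grab("wrist","w4.png")
T,o=pose(); print(T.round(4),o["time_s"],o["wrist_force"],o["opening"],o["q"])
E
```

```text
[[ 6.429e-01 -5.000e-04 -7.659e-01  5.208e-01]
 [-5.000e-04 -1.000e+00  2.000e-04  6.070e-02]
 [-7.659e-01  3.000e-04 -6.429e-01  7.640e-02]
 [ 0.000e+00  0.000e+00  0.000e+00  1.000e+00]] 4.1 [-1.20855692 -2.33407443  2.84117842] -0.0034346329260071806 [-0.18059464  0.05610034  2.34944695  1.19487441  0.12392855  0.23982374]
```

View pics/w4.png

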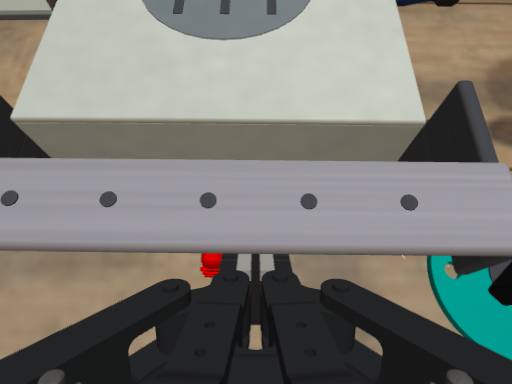

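Call:
drive_tool:
  increments:
    - [0,-0.002,0,0,0,0,-1]
    - [0,-0.002,0,0,0,0,-1]
    - [0,-0.002,0,0,0,0,-1]
    - [0,-0.002,0,0,0,0,-1]
    - [0,-0.0015,0,0,0,0,-1]
    - [0,0,0,0,0,0,-1]

```text
time_s: 4.85
eef_pos: [0.5208, 0.0702, 0.0763]
eef_rot: [0.0, 0.906, -0.0, -0.423]
wrist_force: [0.6, -5.4, 1.6]
opening: -0.001
```

```bash
python3 - <<'E'
from h import *
c=grab("wrist","w5.png")
T,o=pose(); print(T.round(4),o["time_s"],o["wrist_force"],o["opening"],o["q"])
E
```

```text
[[ 6.429e-01 -6.000e-04 -7.659e-01  5.207e-01]
 [-6.000e-04 -1.000e+00  2.000e-04  7.020e-02]
 [-7.659e-01  4.000e-04 -6.429e-01  7.630e-02]
 [ 0.000e+00  0.000e+00  0.000e+00  1.000e+00]] 4.9 [ 0.68630443 -5.9369318   1.74191695] 0.0023073315281334507 [-0.14993263  0.06045607  2.3448028   1.14487967  0.10496023  0.31301564]
```

View pics/w5.png

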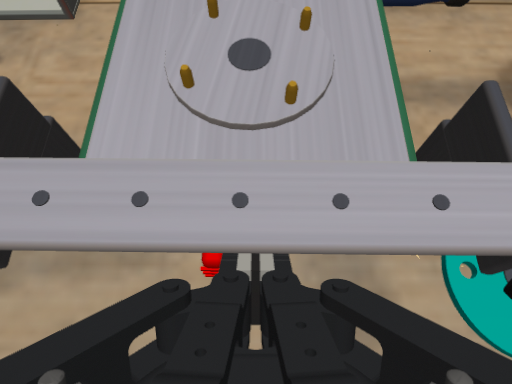

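The cover has opened: the wrist view shows the deck with four studs at (212,8), (306,19), (187,76) and (291,92). I'll ease off the latch and withdraw the way I came in.

Call:
drive_tool:
  increments:
    - [0,0.004,0,0,0,0,-1]
    - [0,0.005,0,0,0,0,-1]
    - [0,0.006,0,0,0,0,-1]
    - [0,0.006,0,0,0,0,-1]
    - [-0.02,0,0,0,0,0,-1]
    - [-0.035,0,0,0,0,0,-1]
    - [-0.04,0,0,0,0,0,-1]
    - [-0.03,0,0,0,0,0,-1]
    - [0,0,0,0,0,0,-1]

```text
time_s: 6.02
eef_pos: [0.4436, 0.0496, 0.1715]
eef_rot: [0.0, 0.908, 0.001, -0.42]
wrist_force: [0.7, -0.3, 0.4]
opening: 0.003
```

```bash
python3 - <<'E'
from h import *
c=grab("wrist","w6.png"); grab("top","t6.png")
T,o=pose(); print(T.round(4),o["time_s"],o["wrist_force"],o["opening"],o["q"])
E
```

```text
[[ 0.644   0.0016 -0.765   0.4433]
 [ 0.0024 -1.     -0.      0.0498]
 [-0.765  -0.0018 -0.644   0.1691]
 [ 0.      0.      0.      1.    ]] 6.125 [-0.40514843  0.43966647 -0.35079285] 0.0009450648394106437 [-0.29341676 -0.50339061  2.5052011   0.40674492  0.49686547  0.981542  ]
```

View pics/w6.png

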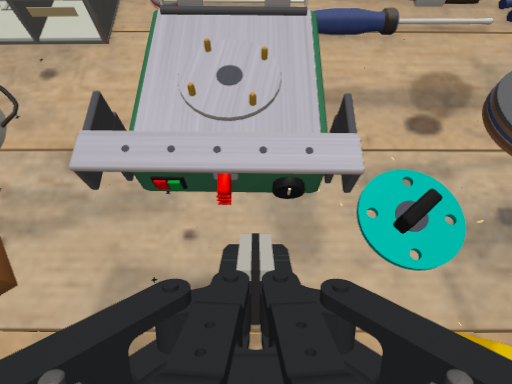

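View pics/t6.png

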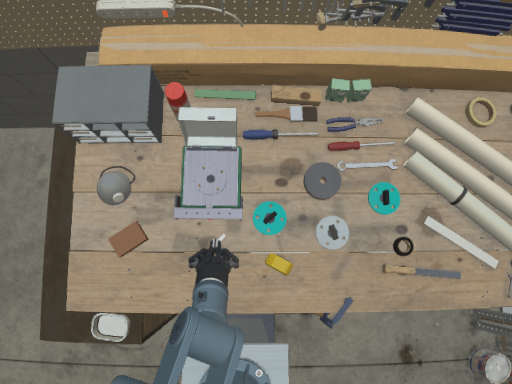

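```bash
python3 - <<'E'
from h import *
def studs(c,r,tag):
    y0,y1,x0,x1=r
    im=c["img"][y0:y1,x0:x1]; hh=cv2.cvtColor(im,cv2.COLOR_RGB2HSV)
    mm=((hh[...,0]>10)&(hh[...,0]<28)&(hh[...,1]>120)&(hh[...,2]>60)).astype(np.uint8)
    n,l,st,ce=cv2.connectedComponentsWithStats(mm,connectivity=8)
    pts=[]
    for i in range(1,n):
        if st[i][4]<4: continue
        ys,xs=np.nonzero(l==i); pts.append((xs.mean()+x0,ys.mean()+y0)); print(tag,st[i]+[x0,y0,0,0,0],pts[-1])
    return np.array(pts)
w=load("wrist");t=load("top")
for c,r,tag in((w,(30,120,150,310),"w"),(t,(155,205,188,236),"t")):
    p=studs(c,r,tag)
    if len(p)<4: continue
    P=onplane(c,p,.089); m=P.mean(0); d=P-m; print(P.round(4).tolist(),m.round(4)); a=np.degrees(np.arctan2(d[:,1],d[:,0])); print(a.round(2),(np.mod(a-45+45,90)-45).round(2),np.linalg.norm(d,axis=1).round(4))
cv2.imwrite("pics/t6z.png",cv2.resize(t["img"][140:225,165:255,::-1],None,fx=7,fy=7,interpolation=cv2.INTER_CUBIC))
E
```

```text
w [204  39   6  13  58] (np.float64(206.8793103448276), np.float64(44.60344827586207))
w [262  47   5  13  60] (np.float64(264.0333333333333), np.float64(53.08333333333333))
w [188  83   7  13  67] (np.float64(191.0), np.float64(89.0))
w [250  92   6  14  67] (np.float64(252.38805970149252), np.float64(98.70149253731343))
[[0.6662, 0.0941, 0.089], [0.6555, 0.0411, 0.089], [0.6131, 0.1044, 0.089], [0.6026, 0.0515, 0.089]] [0.6343 0.0728 0.089 ]
[  33.76  -56.29  123.83 -146.18] [-11.24 -11.29 -11.17 -11.18] [0.0383 0.0381 0.0381 0.0382]
```

View pics/t6z.png

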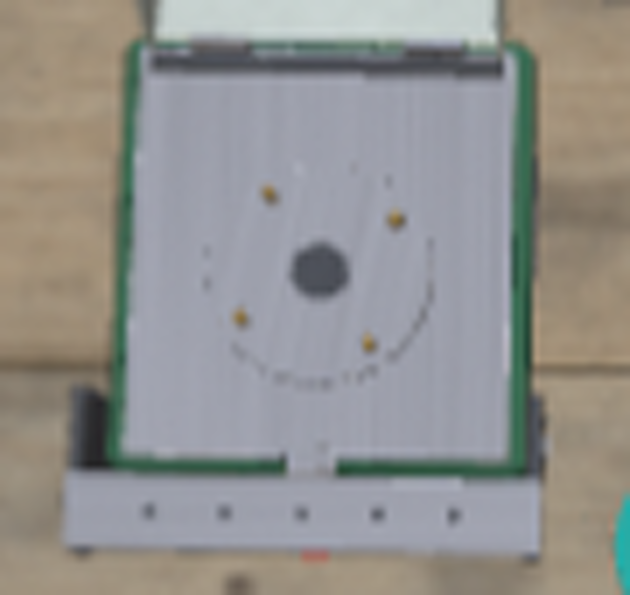

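```bash
cat >> h.py <<'E'
def down(yaw_deg):  # tool pointing down; tool y at world angle yaw-90 (yaw= angle of -tool z)
    a=np.radians(yaw_deg); z=-np.array([np.cos(a),np.sin(a),0]); x=np.array([0,0,-1.]); y=np.cross(z,x)
    return np.c_[x,y,z]
def plan(p,Rt,n,T=None,show=True):
    """straight line + constant-axis turn to (p,Rt) in n rows, tool axes per row"""
    if T is None: T,_=pose()
    rv=R.from_matrix(T[:3,:3].T@Rt).as_rotvec(); d=(np.array(p)-T[:3,3])/n; A=T[:3,:3].copy(); rows=[]
    for i in range(n):
        rows.append(list((A.T@d).round(4))+list(np.degrees(rv/n).round(2))); A=A@R.from_rotvec(rv/n).as_matrix()
    if show:
        for r in rows: print([float(v) for v in r])
    E=np.eye(4); E[:3,:3]=Rt; E[:3,3]=p; return E
E
python3 - <<'E'
from h import *
T,o=pose(); T2=plan([.47,.06,.27],down(-11.2),5); plan([.634,.073,.283],down(-11.2),4,T2)
E
```

```text
[-0.012, -0.0021, -0.0171, 2.16, -7.99, 0.81]
[-0.0143, -0.0025, -0.0152, 2.16, -7.99, 0.81]
[-0.0163, -0.0028, -0.0129, 2.16, -7.99, 0.81]
[-0.018, -0.003, -0.0104, 2.16, -7.99, 0.81]
[-0.0193, -0.0031, -0.0077, 2.16, -7.99, 0.81]
[-0.0032, -0.0112, -0.0396, 0.0, 0.0, 0.0]
[-0.0032, -0.0112, -0.0396, 0.0, 0.0, 0.0]
[-0.0032, -0.0112, -0.0396, 0.0, 0.0, 0.0]
[-0.0032, -0.0112, -0.0396, 0.0, 0.0, 0.0]
```

Call:
drive_tool:
  increments:
    - [-0.012,-0.0021,-0.0171,2.16,-8,0.8,0.2]
    - [-0.0143,-0.0025,-0.0152,2.16,-8,0.8,0.2]
    - [-0.0163,-0.0028,-0.0129,2.16,-8,0.8,0.2]
    - [-0.018,-0.003,-0.0104,2.16,-8,0.8,0.2]
    - [-0.0193,-0.0031,-0.0077,2.16,-8,0.8,0.2]
    - [-0.0032,-0.0112,-0.0396,0,0,0,0.2]
    - [-0.0032,-0.0112,-0.0396,0,0,0,0.2]
    - [-0.0032,-0.0112,-0.0396,0,0,0,0.2]
    - [-0.0032,-0.0112,-0.0396,0,0,0,0.2]
    - [0,0,0,0,0,0,0.2]

```text
time_s: 7.38
eef_pos: [0.6349, 0.0747, 0.2775]
eef_rot: [0.068, -0.704, 0.066, 0.704]
wrist_force: [-0.3, 0.1, 0.6]
opening: 0.598
```

```bash
python3 - <<'E'
from h import *
T,o=pose(); print(T.round(4),o["time_s"],o["opening"],o["q"],np.abs(o["dq"]).max()); plan([.634,.073,.283],down(-11.2),1)
E
```

```text
[[-3.000e-04 -1.890e-01 -9.820e-01  6.349e-01]
 [ 3.800e-03 -9.820e-01  1.890e-01  7.470e-02]
 [-1.000e+00 -3.600e-03  1.000e-03  2.775e-01]
 [ 0.000e+00  0.000e+00  0.000e+00  1.000e+00]] 7.375 0.5984662962611272 [-0.06996892  0.29612864  1.39588588  0.00375056  1.45011833  1.69054845] 0.07528560425856462
[-0.0055, 0.0019, 0.0005, 0.3, 0.06, 0.21]
```

Call:
drive_tool:
  increments:
    - [-0.0055,0.002,0.0005,0.3,0,0.2,0.2]
    - [0,0,0,0,0,0,0.2]

```text
time_s: 7.62
eef_pos: [0.6317, 0.0724, 0.2884]
eef_rot: [-0.069, 0.705, -0.07, -0.702]
wrist_force: [-0.1, -0.2, 0.3]
opening: 0.599
```

```bash
cat >> h.py <<'E'
def studs(c,r):
    y0,y1,x0,x1=r
    hh=cv2.cvtColor(c["img"][y0:y1,x0:x1],cv2.COLOR_RGB2HSV)
    mm=((hh[...,0]>10)&(hh[...,0]<28)&(hh[...,1]>120)&(hh[...,2]>60)).astype(np.uint8)
    n,l,st,ce=cv2.connectedComponentsWithStats(mm,connectivity=8)
    k=[i for i in range(1,n) if st[i][4]>=12]; print(st[k])
    return np.array([ce[i]+[x0,y0] for i in k])
def square(P):
    m=P.mean(0); d=P-m; a=np.degrees(np.arctan2(d[:,1],d[:,0])); print("centre",m.round(4),"ang",(np.mod(a,90)-45).round(2),"rad",np.linalg.norm(d[:,:2],axis=1).round(4)); return m,(np.mod(a,90)-45).mean()
E
python3 - <<'E'
from h import *
T,o=pose(); print(T.round(4),o["time_s"]); c=grab("wrist","w7.png"); np.save("Tseat.npy",T)
p=studs(c,(80,260,150,360)); print(p.round(1).tolist()); 
m,a=square(onplane(c,p,.091)); print("tool frame",(T[:3,:3].T@(m-T[:3,3])).round(4))
E
```

```text
[[ 4.900e-03 -1.953e-01 -9.807e-01  6.317e-01]
 [-1.300e-03 -9.807e-01  1.953e-01  7.240e-02]
 [-1.000e+00  3.000e-04 -5.000e-03  2.884e-01]
 [ 0.000e+00  0.000e+00  0.000e+00  1.000e+00]] 7.625
[[ 73  57   6   6  26]
 [129  57   5   6  26]
 [ 75 110   5   7  30]
 [128 110   5   7  31]]
[[225.3, 139.7], [280.9, 139.7], [226.8, 193.0], [279.9, 193.0]]
centre [0.6359 0.0728 0.091 ] ang [-11.09 -11.33 -11.21 -11.17] rad [0.038  0.0379 0.0378 0.0379]
tool frame [ 0.1974 -0.0013 -0.0031]
```

View pics/w7.png

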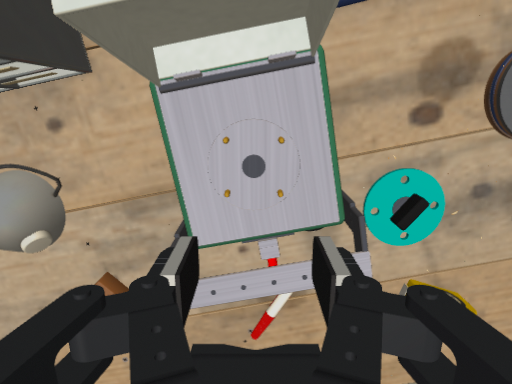

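```bash
python3 - <<'E'
from h import *
ms=[]
for i in range(4):
    T,o=pose(); c=grab("wrist")
    y=np.degrees(np.arctan2(-T[1,2],-T[0,2]))
    p=studs(c,(80,260,150,360)); m,a=square(onplane(c,p,.091)); print(o["time_s"],T[:3,3].round(4),y.round(2),T[:3,0].round(4),(T[:3,:3].T@(m-T[:3,3])).round(4))
np.save("studs_px.npy",p)
E
```

```text
[[ 73  57   6   6  26]
 [129  57   5   6  25]
 [ 75 110   5   7  30]
 [128 110   5   7  31]]
centre [0.636  0.0728 0.091 ] ang [-11.09 -11.48 -11.26 -11.17] rad [0.038  0.0379 0.0378 0.0379]
7.675 [0.6317 0.0725 0.2888] -11.27 [ 0.0056 -0.0014 -1.    ] [ 0.1978 -0.0012 -0.003 ]
[[ 73  57   6   7  28]
 [129  57   5   6  25]
 [ 75 110   5   7  31]
 [128 110   5   7  30]]
centre [0.636  0.0728 0.091 ] ang [-11.13 -11.42 -11.22 -11.29] rad [0.0381 0.0379 0.0378 0.0379]
7.725 [0.6317 0.0724 0.289 ] -11.27 [ 0.006  -0.0014 -1.    ] [ 0.198  -0.0012 -0.0029]
[[ 73  57   6   7  27]
 [128  57   6   6  26]
 [ 75 110   5   7  31]
 [128 110   5   7  29]]
centre [0.636  0.0728 0.091 ] ang [-10.97 -11.25 -11.25 -11.3 ] rad [0.0379 0.038  0.0378 0.0379]
7.775 [0.6318 0.0724 0.2892] -11.28 [ 0.0063 -0.0015 -1.    ] [ 0.1982 -0.0013 -0.0028]
[[ 73  57   6   7  26]
 [128  57   6   7  27]
 [ 75 110   5   7  31]
 [128 110   5   7  29]]
centre [0.636  0.0728 0.091 ] ang [-11.05 -11.32 -11.32 -11.28] rad [0.0379 0.0379 0.0378 0.0379]
7.825 [0.6318 0.0724 0.2892] -11.28 [ 0.0063 -0.0016 -1.    ] [ 0.1982 -0.0012 -0.0028]
```

```bash
python3 - <<'E'
from h import *
plan([.485,-.298,.2],down(18.4),9)
c=load("wrist"); P=depthpt(c,[(253,120),(240,200),(270,200),(253,166)]); print(P.round(4).tolist())
E
```

```text
[0.0099, 0.0435, 0.008, -3.3, -0.04, -0.01]
[0.0099, 0.043, 0.0105, -3.3, -0.04, -0.01]
[0.0099, 0.0423, 0.013, -3.3, -0.04, -0.01]
[0.0099, 0.0415, 0.0154, -3.3, -0.04, -0.01]
[0.0099, 0.0406, 0.0177, -3.3, -0.04, -0.01]
[0.0099, 0.0395, 0.02, -3.3, -0.04, -0.01]
[0.0099, 0.0383, 0.0222, -3.3, -0.04, -0.01]
[0.0099, 0.0369, 0.0244, -3.3, -0.04, -0.01]
[0.0099, 0.0355, 0.0265, -3.3, -0.04, -0.01]
[[0.6804, 0.0641, 0.0833], [0.603, 0.0935, 0.0829], [0.5967, 0.0629, 0.0821], [0.6355, 0.0732, 0.0823]]
```

Call:
drive_tool:
  increments:
    - [0.0099,0.0435,0.008,-3.3,-0.04,0,0.2]
    - [0.0099,0.043,0.0105,-3.3,-0.04,0,0.2]
    - [0.0099,0.0423,0.013,-3.3,-0.04,0,0.2]
    - [0.0099,0.0415,0.0154,-3.3,-0.04,0,0.2]
    - [0.0099,0.0406,0.0177,-3.3,-0.04,0,0.2]
    - [0.0099,0.0395,0.02,-3.3,-0.04,0,0.2]
    - [0.0099,0.0383,0.0222,-3.3,-0.04,0,0.2]
    - [0.0099,0.0369,0.0244,-3.3,-0.04,0,0.2]
    - [0.0099,0.0355,0.0265,-3.3,-0.04,0,0.2]
    - [0,0,0,0,0,0,0.2]

```text
time_s: 9.12
eef_pos: [0.4837, -0.3003, 0.1992]
eef_rot: [-0.112, -0.698, -0.111, 0.699]
wrist_force: [-0.3, 1.2, -0.5]
opening: 0.597
```

Call:
drive_tool:
  increments:
    - [0,0,0,0,0,0,0.2]
    - [0,0,0,0,0,0,0.2]

```text
time_s: 9.38
eef_pos: [0.4859, -0.297, 0.2003]
eef_rot: [-0.114, -0.698, -0.113, 0.698]
wrist_force: [-0.6, 0.8, 0.6]
opening: 0.597
```

```bash
python3 - <<'E'
from h import *
T,o=pose(); print(T.round(4),o["time_s"],o["q"]); c=grab("wrist","w8.png"); np.save("Tdisc.npy",T)
E
```

```text
[[ 1.000e-04  3.170e-01 -9.484e-01  4.859e-01]
 [-2.300e-03 -9.484e-01 -3.170e-01 -2.970e-01]
 [-1.000e+00  2.200e-03  7.000e-04  2.003e-01]
 [ 0.000e+00  0.000e+00  0.000e+00  1.000e+00]] 9.375 [-0.75613677  0.20832075  1.66296193 -0.0017264   1.26865176  0.49262864]
```

View pics/w8.png

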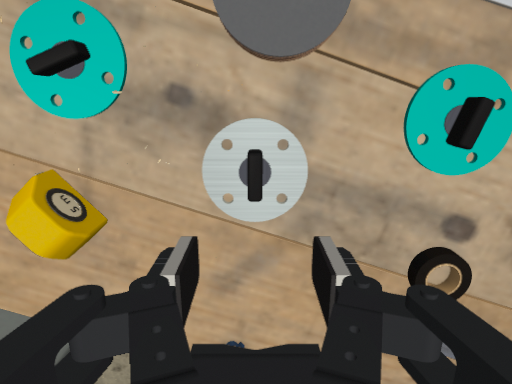

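```bash
python3 - <<'E'
from h import *
c=load("wrist"); T=np.load("Tdisc.npy"); im=c["img"]; hs=cv2.cvtColor(im,cv2.COLOR_RGB2HSV)
roi=np.zeros(im.shape[:2],np.uint8); roi[110:230,195:315]=1
m=((hs[...,1]<45)&(hs[...,2]>120)).astype(np.uint8)*roi
cn,h=cv2.findContours(m,cv2.RETR_CCOMP,cv2.CHAIN_APPROX_NONE)
k=max(range(len(cn)),key=lambda i:cv2.contourArea(cn[i])); e=cv2.fitEllipse(cn[k]); print("ell",e)
ctr=onplane(c,[e[0]],.006)[0]; print("disc",ctr.round(4),"r",np.linalg.norm(onplane(c,cn[k][:,0,:].astype(float),.006)-ctr,axis=1).mean().round(4))
hp=[]
for i in range(len(cn)):
    if h[0][i][3]==k and 30<cv2.contourArea(cn[i])<200:
        mo=cv2.moments(cn[i]); hp.append((mo["m10"]/mo["m00"],mo["m01"]/mo["m00"])); print(cv2.contourArea(cn[i]),np.round(hp[-1],1))
mc,a=square(onplane(c,hp,.004))
for n,v in(("ell",ctr),("holes",mc)): print(n,(T[:3,:3].T@(v-T[:3,3])).round(4))
# grip top
g=((hs[...,2]<45)).astype(np.uint8)*roi; n,l,st,ce=cv2.connectedComponentsWithStats(g); i=1+np.argmax(st[1:,4]); ys,xs=np.nonzero(l==i); print(st[i])
r=cv2.minAreaRect(np.c_[xs,ys].astype(np.float32)); bx=cv2.boxPoints(r); G=onplane(c,bx,.032); print("grip",r,G.mean(0).round(4),[np.linalg.norm(G[j]-G[j-1]).round(4) for j in range(4)],(T[:3,:3].T@(G.mean(0)-T[:3,3])).round(4))
print("depth",depthpt(c,[(255,165),(255,185),(242,172),(268,172),(240,135),(320,150)]).round(4).tolist())
print("yaw tool",np.degrees(np.arctan2(-T[1,2],-T[0,2])))
E
```

```text
ell ((254.50662231445312, 169.4907989501953), (103.4216537475586, 105.58851623535156), 94.75485229492188)
disc [ 0.4867 -0.2973  0.006 ] r 0.0518
73.5 [281.1 197.5]
79.0 [227.7 197.4]
94.5 [282.5 144.2]
97.5 [226.6 144.1]
centre [ 0.4845 -0.2981  0.004 ] ang [18.38 18.26 18.18 18.5 ] rad [0.0381 0.0381 0.0381 0.0381]
ell [ 1.943e-01  1.000e-04 -8.000e-04]
holes [1.963e-01 1.000e-04 1.500e-03]
[248 150  14  51 698]
grip ((254.5, 175.0), (50.0, 13.0), 90.0) [ 0.4865 -0.2974  0.032 ] [np.float64(0.0464), np.float64(0.0115), np.float64(0.0464), np.float64(0.012)] [ 1.683e-01  1.000e-04 -6.000e-04]
depth [[0.4958, -0.2947, 0.032], [0.4785, -0.3005, 0.033], [0.4805, -0.2865, 0.0064], [0.4886, -0.3106, 0.0068], [0.5141, -0.2736, 0.0059], [0.5244, -0.353, -0.0011]]
yaw tool 18.48032524257756
```

```bash
python3 - <<'E'
from h import *
c=load("wrist"); T=np.load("Tdisc.npy")
v,u=np.mgrid[105:235,190:320]; uv=np.c_[u.ravel(),v.ravel()]; P=depthpt(c,uv); L=(P-T[:3,3])@T[:3,:3]  # tool frame
h=T[2,3]-L[:,0]
for n,s in(("grip",(h>.026)&(h<.04)),("disc",(h>.0035)&(h<.009)),("all",(h>.0035)&(h<.04))):
    q=L[s]; print(n,s.sum(),np.percentile(h[s],[5,50,95]).round(4),"y",np.percentile(q[:,1],[0.5,99.5]).round(4),"z",np.percentile(q[:,2],[0.5,99.5]).round(4))
    cn=uv[s]; print("  px",cn.min(0),cn.max(0))
im=c["img"]; cv2.imwrite("pics/w8z.png",cv2.resize(im[105:235,190:320,::-1],None,fx=4.6,fy=4.6,interpolation=cv2.INTER_CUBIC))
E
```

```text
grip 718 [0.0293 0.0313 0.0326] y [-0.0059  0.0071] z [-0.0215  0.0231]
  px [248 152] [262 200]
disc 7425 [0.0044 0.0056 0.0069] y [-0.0493  0.0505] z [-0.0491  0.0513]
  px [203 118] [307 221]
all 8183 [0.0044 0.0057 0.0311] y [-0.0492  0.0503] z [-0.0484  0.0512]
  px [203 118] [307 221]
```

View pics/w8z.png

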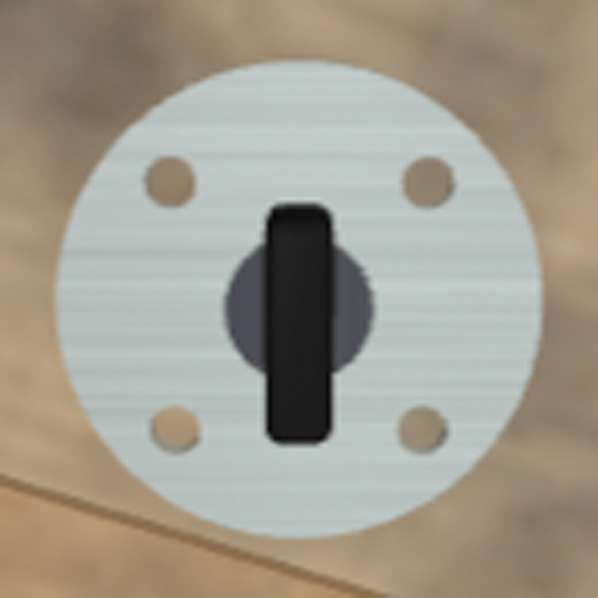

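Call:
drive_tool:
  increments:
    - [0.04,0.0003,0.0009,0,0,0,0.1]
    - [0.04,0,0,0,0,0,0]
    - [0.04,0,0,0,0,0,0]
    - [0.03,0,0,0,0,0,0]
    - [0.015,0,0,0,0,0,0]
    - [0.008,0,0,0,0,0,0]
    - [0.005,0,0,0,0,0,0]
    - [0,0,0,0,0,0,0]
    - [0,0,0,0,0,0,0]

```text
time_s: 10.55
eef_pos: [0.4849, -0.2994, 0.0226]
eef_rot: [-0.114, -0.698, -0.112, 0.698]
wrist_force: [0.2, 0.1, 0.4]
opening: 0.505
```

```bash
python3 - <<'E'
from h import *
T,o=pose(); print(T.round(4),o["time_s"],o["wrist_force"],o["opening"]); c=grab("wrist","w9.png")
E
```

```text
[[ 5.000e-04  3.159e-01 -9.488e-01  4.849e-01]
 [-3.100e-03 -9.488e-01 -3.159e-01 -2.994e-01]
 [-1.000e+00  3.100e-03  5.000e-04  2.260e-02]
 [ 0.000e+00  0.000e+00  0.000e+00  1.000e+00]] 10.55 [0.1649814  0.13530884 0.43147619] 0.5052031192695802
```

View pics/w9.png

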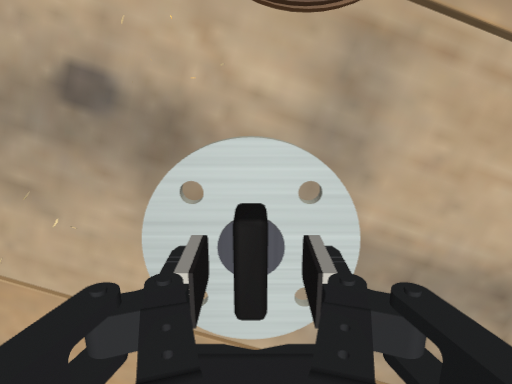

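Call:
drive_tool:
  increments:
    - [0,-0.0017,-0.0008,0,0,0,0]
    - [0,0,0,0,0,0,0]
    - [0,0,0,0,0,0,-0.4]
    - [0,0,0,0,0,0,-0.7]
    - [0,0,0,0,0,0,-1]
    - [0,0,0,0,0,0,-1]
    - [0,0,0,0,0,0,-1]

```text
time_s: 11.48
eef_pos: [0.4848, -0.2972, 0.022]
eef_rot: [-0.114, -0.698, -0.112, 0.698]
wrist_force: [0.5, 0.4, 3.5]
opening: 0.151
```

```bash
python3 - <<'E'
from h import *
T,o=pose(); print(T.round(4),o["time_s"],o["wrist_force"],o["torque"],o["opening"]); c=grab("wrist","w10.png"); np.save("Tgrasp.npy",T)
E
```

```text
[[-4.000e-04  3.159e-01 -9.488e-01  4.848e-01]
 [-2.300e-03 -9.488e-01 -3.159e-01 -2.972e-01]
 [-1.000e+00  2.100e-03  1.100e-03  2.200e-02]
 [ 0.000e+00  0.000e+00  0.000e+00  1.000e+00]] 11.475 [0.45444383 0.39707845 3.54319133] [ 0.11267021  0.12267703 -0.00285196] 0.15102263859670617
```

View pics/w10.png

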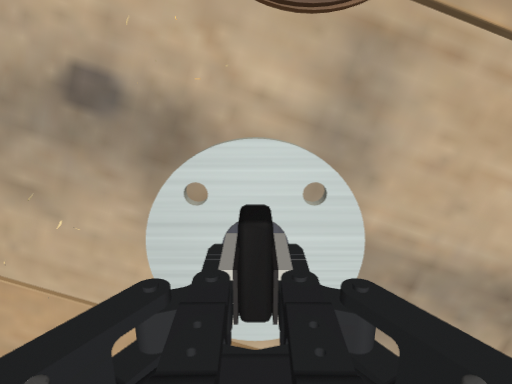

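Call:
drive_tool:
  increments:
    - [-0.005,0,0,0,0,0,-1]
    - [-0.02,0,0,0,0,0,-1]
    - [-0.04,0,0,0,0,0,-1]
    - [-0.045,0,0,0,0,0,-1]
    - [-0.045,0,0,0,0,0,-1]
    - [-0.035,0,0,0,0,0,-1]
    - [0,0,0,0,0,0,-1]

```text
time_s: 12.4
eef_pos: [0.4864, -0.2981, 0.2165]
eef_rot: [0.116, 0.699, 0.11, -0.697]
wrist_force: [-0.1, 0.4, -2.5]
opening: 0.15
```

```bash
cat >> h.py <<'E'
def heldholes(c,T,fn=None):
    im=c["img"]; hs=cv2.cvtColor(im,cv2.COLOR_RGB2HSV)
    m=((hs[...,1]<45)&(hs[...,2]>110)).astype(np.uint8); m[:120]=0; m[345:]=0; m[:,:135]=0; m[:,376:]=0
    cn,h=cv2.findContours(m,cv2.RETR_CCOMP,cv2.CHAIN_APPROX_NONE); out=[]
    for i in range(len(cn)):
        if h[0][i][3]>=0 and 120<cv2.contourArea(cn[i])<900:
            mo=cv2.moments(cn[i]); u,v=mo["m10"]/mo["m00"],mo["m01"]/mo["m00"]
            if v<225: out.append((u,v)); 
    E=np.linalg.inv(T)@c["W"]; res=[]
    for uv in out:
        s=np.r_[slopes(c,[uv])[0],1]; d=E[:3,:3]@s; o=E[:3,3]; res.append(o+d*((.0165-o[0])/d[0]))
    print("held holes px",np.round(out,1).tolist(),"tool",np.round(res,4).tolist()); return np.array(res)
E
python3 - <<'E'
from h import *
T,o=pose(); print(T.round(4),o["time_s"],o["wrist_force"],o["opening"]); c=grab("wrist","w11.png"); heldholes(c,T)
plan([.50,-.05,.235],down(-11.2+9),5); 
E
```

```text
[[ 0.0053  0.3161 -0.9487  0.4864]
 [-0.0076 -0.9487 -0.3161 -0.2981]
 [-1.      0.0089 -0.0026  0.2165]
 [ 0.      0.      0.      1.    ]] 12.4 [-0.07961593  0.38479453 -2.52846099] 0.1501621522439554
held holes px [[314.4, 192.0], [196.4, 191.7]] tool [[0.0165, 0.0275, -0.0271], [0.0165, -0.026, -0.0273]]
[-0.0045, -0.0459, -0.0184, 4.12, -0.02, -0.06]
[-0.0044, -0.0472, -0.0151, 4.12, -0.02, -0.06]
[-0.0044, -0.0481, -0.0116, 4.12, -0.02, -0.06]
[-0.0043, -0.0488, -0.0081, 4.12, -0.02, -0.06]
[-0.0043, -0.0493, -0.0046, 4.12, -0.02, -0.06]
```

View pics/w11.png

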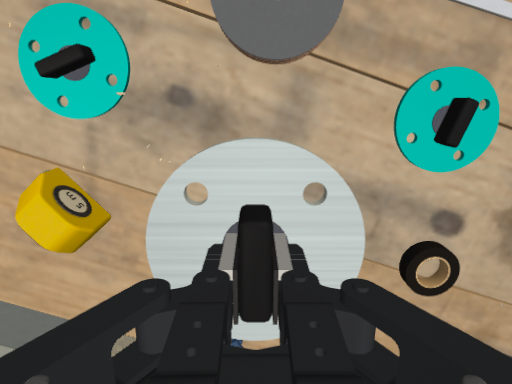

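Call:
drive_tool:
  increments:
    - [-0.0045,-0.0459,-0.0184,4.1,0,0,-1]
    - [-0.0044,-0.0472,-0.0151,4.1,0,0,-1]
    - [-0.0044,-0.0481,-0.0116,4.1,0,0,-1]
    - [-0.0043,-0.0488,-0.0081,4.1,0,0,-1]
    - [-0.0043,-0.0493,-0.0046,4.1,0,0,-1]
    - [0,0,0,0,0,0,-1]

```text
time_s: 13.2
eef_pos: [0.4982, -0.0462, 0.2317]
eef_rot: [0.011, -0.706, 0.012, 0.708]
wrist_force: [-0.6, -0.9, -2.8]
opening: 0.148
```

```bash
python3 - <<'E'
from h import *
T,o=pose(); print(T.round(4),o["time_s"],o["wrist_force"],o["opening"])
plan([.6361,.0733,.20],down(-11.2),5); 
E
```

```text
[[-3.200e-03 -3.220e-02 -9.995e-01  4.982e-01]
 [-4.000e-04 -9.995e-01  3.220e-02 -4.620e-02]
 [-1.000e+00  5.000e-04  3.200e-03  2.317e-01]
 [ 0.000e+00  0.000e+00  0.000e+00  1.000e+00]] 13.2 [-0.64248961 -0.94195613 -2.78290853] 0.14843945893380014
[0.0062, -0.0248, -0.0268, 1.87, 0.04, -0.01]
[0.0063, -0.0256, -0.026, 1.87, 0.04, -0.01]
[0.0063, -0.0265, -0.0251, 1.87, 0.04, -0.01]
[0.0063, -0.0273, -0.0243, 1.87, 0.04, -0.01]
[0.0063, -0.0281, -0.0234, 1.87, 0.04, -0.01]
```

Call:
drive_tool:
  increments:
    - [0.0062,-0.0248,-0.0268,1.87,0,0,-1]
    - [0.0063,-0.0256,-0.026,1.87,0,0,-1]
    - [0.0063,-0.0265,-0.0251,1.87,0,0,-1]
    - [0.0063,-0.0273,-0.0243,1.87,0,0,-1]
    - [0.0063,-0.0281,-0.0234,1.87,0.2,0,-1]
    - [0,0,0,0,0,0,-1]
    - [0,0,0,0,0,0,-1]
    - [0,0,0,0,0,0,-1]

```text
time_s: 14.2
eef_pos: [0.6372, 0.0682, 0.2012]
eef_rot: [-0.07, 0.704, -0.072, -0.703]
wrist_force: [-0.7, -0.0, -2.6]
opening: 0.148
```

```bash
python3 - <<'E'
from h import *
T,o=pose(); print(T.round(4),o["time_s"],o["wrist_force"],o["opening"]); c=grab("wrist","w12.png"); heldholes(c,T)
plan([.6361,.0733,.12],down(-11.2),4); 
E
```

```text
[[ 0.002  -0.199  -0.98    0.6372]
 [-0.0029 -0.98    0.199   0.0682]
 [-1.      0.0025 -0.0025  0.2012]
 [ 0.      0.      0.      1.    ]] 14.2 [-0.67518523 -0.03726327 -2.64829556] 0.14770166849511923
held holes px [] tool []
[0.0204, -0.0012, 0.0006, -0.07, -0.04, -0.03]
[0.0204, -0.0012, 0.0006, -0.07, -0.04, -0.03]
[0.0204, -0.0012, 0.0006, -0.07, -0.04, -0.03]
[0.0204, -0.0012, 0.0006, -0.07, -0.04, -0.03]
```

View pics/w12.png

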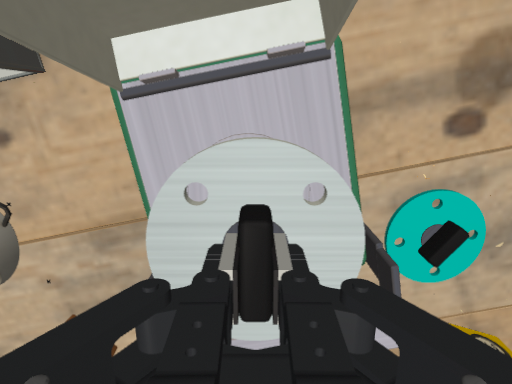

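Call:
drive_tool:
  increments:
    - [0.02,-0.0012,0.0006,0,0,0,-1]
    - [0.02,-0.0012,0.0006,0,0,0,-1]
    - [0.02,-0.0012,0.0006,-0.3,-0.1,-0.1,-1]
    - [0.017,-0.0012,0.0006,0,0,0,-1]
    - [0,0,0,0,0,0,-1]
    - [0,0,0,0,0,0,-1]
    - [0,0,0,0,0,0,-1]

```text
time_s: 15.12
eef_pos: [0.6374, 0.0743, 0.1256]
eef_rot: [-0.068, 0.705, -0.069, -0.703]
wrist_force: [0.2, -0.1, -1.9]
opening: 0.149
```

```bash
python3 - <<'E'
from h import *
T,o=pose(); print(T.round(4),o["time_s"],o["wrist_force"],o["opening"]); c=grab("wrist"); cv2.imwrite("pics/w13.png",cv2.resize(c["img"][120:345,130:380,::-1],None,fx=2.6,fy=2.6,interpolation=cv2.INTER_CUBIC))
plan([.6361,.0733,.12],down(-11.2),1); 
E
```

```text
[[ 3.400e-03 -1.930e-01 -9.812e-01  6.374e-01]
 [-8.000e-04 -9.812e-01  1.930e-01  7.430e-02]
 [-1.000e+00  1.000e-04 -3.500e-03  1.256e-01]
 [ 0.000e+00  0.000e+00  0.000e+00  1.000e+00]] 15.125 [ 0.16855242 -0.08362061 -1.94792267] 0.14942913266286606
[0.0055, 0.0012, 0.001, 0.07, -0.19, -0.01]
```

View pics/w13.png

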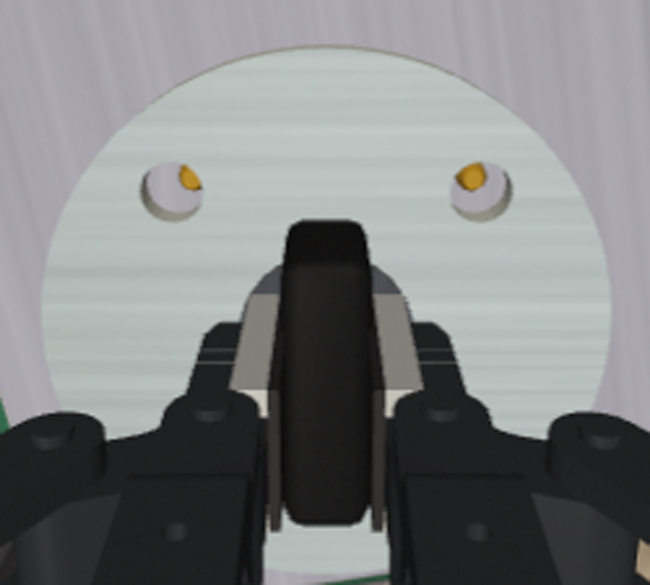

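```bash
python3 - <<'E'
from h import *
T,o=pose(); c=load("wrist"); Ti=T[:3,:3].T
f=lambda x,y:(130+x/2.6,120+y/2.6)
for n,uv,z in(("studs",[f(191,178),f(472,177)],.093),("holes",[f(172,191),f(481,191)],o["eef_pos"][2]-.0165)):
    P=onplane(c,uv,z); L=(P-T[:3,3])@T[:3,:3]; print(n,P.round(4).tolist(),L.round(4).tolist())
S=np.array([[.636+.038184*np.cos(np.radians(a-11.2)),.0728+.038184*np.sin(np.radians(a-11.2)),.093] for a in(45,-45)]); print("pred studs",S.round(4).tolist(),((proj(c,S)-[130,120])*2.6).round(0).tolist())
E
```

```text
studs [[0.6667, 0.0944, 0.093], [0.6564, 0.0412, 0.093]] [[0.0326, -0.0254, -0.0249], [0.0326, 0.0288, -0.0251]]
holes [[0.6687, 0.0949, 0.109], [0.6583, 0.0419, 0.109]] [[0.0166, -0.0263, -0.0268], [0.0166, 0.0277, -0.0268]]
pred studs [[0.6677, 0.094, 0.093], [0.6572, 0.0411, 0.093]] [[192.0, 173.0], [472.0, 173.0]]
```

Call:
drive_tool:
  increments:
    - [0.003,0.0011,0.0015,0,-0.2,0,-1]
    - [0.002,0,0,0,0,0,-1]
    - [0,0,0,0,0,0,-1]
    - [0,0,0,0,0,0,-1]

```text
time_s: 15.68
eef_pos: [0.6349, 0.0736, 0.1194]
eef_rot: [0.069, -0.703, 0.069, 0.704]
wrist_force: [-0.3, -0.6, -2.5]
opening: 0.148
```

```bash
python3 - <<'E'
from h import *
T,o=pose(); print(T.round(4),o["time_s"],o["wrist_force"],o["opening"]); c=grab("wrist"); cv2.imwrite("pics/w14.png",cv2.resize(c["img"][120:345,130:380,::-1],None,fx=2.6,fy=2.6,interpolation=cv2.INTER_CUBIC))
plan([.6361,.0733,.12],down(-11.2),1); 
E
```

```text
[[-2.000e-03 -1.931e-01 -9.812e-01  6.349e-01]
 [ 0.000e+00 -9.812e-01  1.931e-01  7.360e-02]
 [-1.000e+00  3.000e-04  2.000e-03  1.194e-01]
 [ 0.000e+00  0.000e+00  0.000e+00  1.000e+00]] 15.675 [-0.34835671 -0.61869423 -2.49998987] 0.14780178369406324
[-0.0005, 0.0, -0.0012, 0.07, 0.1, -0.02]
```

View pics/w14.png

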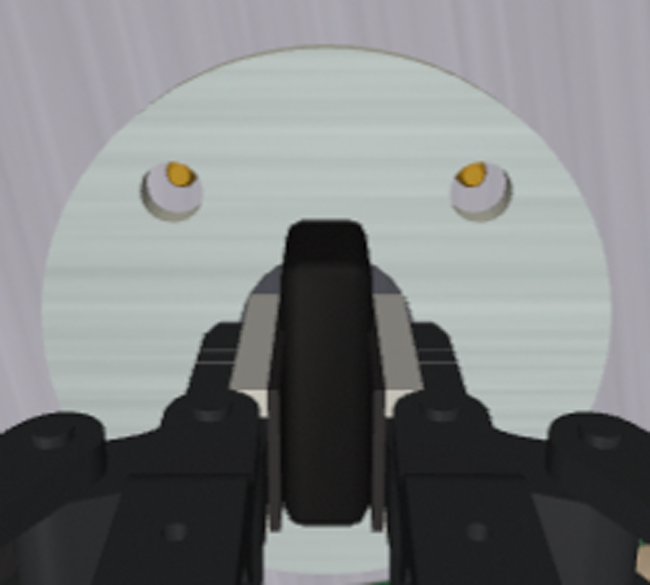

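```bash
python3 - <<'E'
from h import *
T,o=pose(); c=load("wrist")
f=lambda x,y:(130+x/2.6,120+y/2.6)
for n,uv,z in(("studs",[f(180,174),f(473,174)],.093),("holes",[f(172,191),f(481,191)],o["eef_pos"][2]-.0165)):
    P=onplane(c,uv,z); L=(P-T[:3,3])@T[:3,:3]; print(n,P.round(4).tolist(),L.round(4).tolist())
# predicted pixel if perfectly aligned: stud axis = hole axis in tool coords
L=np.array([[.0264,-.0263,-.0268],[.0264,.0277,-.0268]]); print(((proj(c,L@T[:3,:3].T+T[:3,3])-[130,120])*2.6).round(0))
E
```

```text
studs [[0.6667, 0.0942, 0.093], [0.6562, 0.0409, 0.093]] [[0.0264, -0.0264, -0.0272], [0.0264, 0.0279, -0.0272]]
holes [[0.6662, 0.0941, 0.103], [0.6558, 0.0412, 0.103]] [[0.0164, -0.0262, -0.0267], [0.0165, 0.0277, -0.0267]]
[[181. 176.]
 [472. 176.]]
```

Call:
drive_tool:
  increments:
    - [0.002,0,-0.0005,0,0.1,0,-1]
    - [0.002,0,0,0,0,0,-1]
    - [0.002,0,0,0,0,0,-1]
    - [0.001,0,0,0,0,0,-1]
    - [0,0,0,0,0,0,-1]

```text
time_s: 16.35
eef_pos: [0.6353, 0.0735, 0.1123]
eef_rot: [0.068, -0.704, 0.069, 0.704]
wrist_force: [0.8, 0.3, -1.6]
opening: 0.145
```

```bash
python3 - <<'E'
from h import *
T,o=pose(); print(T.round(4),o["time_s"],o["wrist_force"],o["torque"],o["opening"]); c=grab("wrist"); cv2.imwrite("pics/w15.png",cv2.resize(c["img"][120:345,130:380,::-1],None,fx=2.6,fy=2.6,interpolation=cv2.INTER_CUBIC))
E
```

```text
[[-5.000e-04 -1.931e-01 -9.812e-01  6.353e-01]
 [-3.000e-04 -9.812e-01  1.931e-01  7.350e-02]
 [-1.000e+00  3.000e-04  4.000e-04  1.123e-01]
 [ 0.000e+00  0.000e+00  0.000e+00  1.000e+00]] 16.35 [ 0.80799281  0.27729666 -1.55010948] [-0.0319426  -0.02106048  0.02580979] 0.14467596446382008
```

View pics/w15.png

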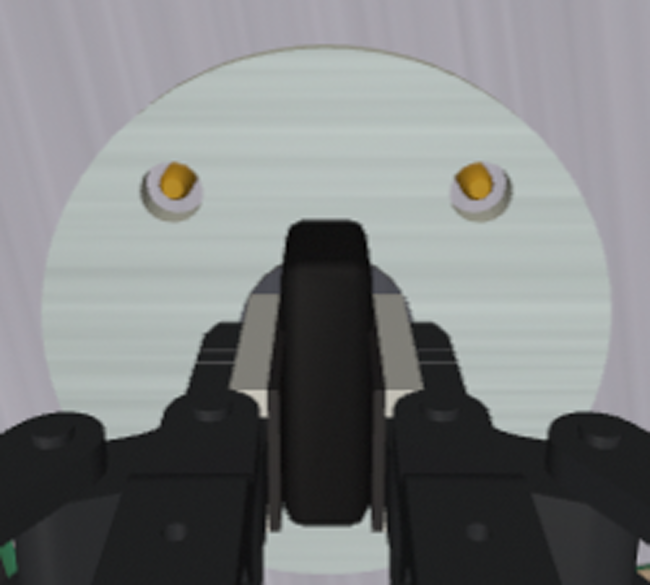

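Call:
drive_tool:
  increments:
    - [0.002,0,0,0,0,0,-1]
    - [0.002,0,0,0,0,0,-1]
    - [0.0015,0,0,0,0,0,-1]
    - [0.001,0,0,0,0,0,-1]
    - [0,0,0,0,0,0,-1]

```text
time_s: 17.02
eef_pos: [0.6353, 0.0735, 0.1058]
eef_rot: [0.068, -0.704, 0.069, 0.704]
wrist_force: [-0.8, -0.1, -2.0]
opening: 0.151
```

```bash
python3 - <<'E'
from h import *
T,o=pose(); print(T.round(4),o["time_s"],o["wrist_force"],o["torque"],o["opening"])
E
```

```text
[[-5.000e-04 -1.931e-01 -9.812e-01  6.353e-01]
 [-3.000e-04 -9.812e-01  1.931e-01  7.350e-02]
 [-1.000e+00  4.000e-04  4.000e-04  1.058e-01]
 [ 0.000e+00  0.000e+00  0.000e+00  1.000e+00]] 17.025 [-0.80718317 -0.11841934 -2.03391248] [ 0.04124568 -0.01627694 -0.02124347] 0.1506248759199644
```

Still carrying the weight; a little further until the flange takes it.

Call:
drive_tool:
  increments:
    - [0.0006,0,0,0,0,0,-1]
    - [0.0004,0,0,0,0,0,-1]
    - [0,0,0,0,0,0,-1]

```text
time_s: 17.4
eef_pos: [0.6354, 0.0735, 0.105]
eef_rot: [0.068, -0.704, 0.069, 0.704]
wrist_force: [-0.4, -0.1, -0.2]
opening: 0.15
```

```bash
python3 - <<'E'
from h import *
T,o=pose(); print(T[:3,3].round(4),o["time_s"],o["wrist_force"],o["torque"],o["opening"])
c=grab("wrist"); cv2.imwrite("pics/w16.png",cv2.resize(c["img"][120:345,130:380,::-1],None,fx=2.6,fy=2.6,interpolation=cv2.INTER_CUBIC))
E
```

```text
[0.6354 0.0735 0.105 ] 17.4 [-0.41508149 -0.07692671 -0.17983133] [ 0.01010546  0.03343497 -0.01213822] 0.1504061165775987
```

View pics/w16.png

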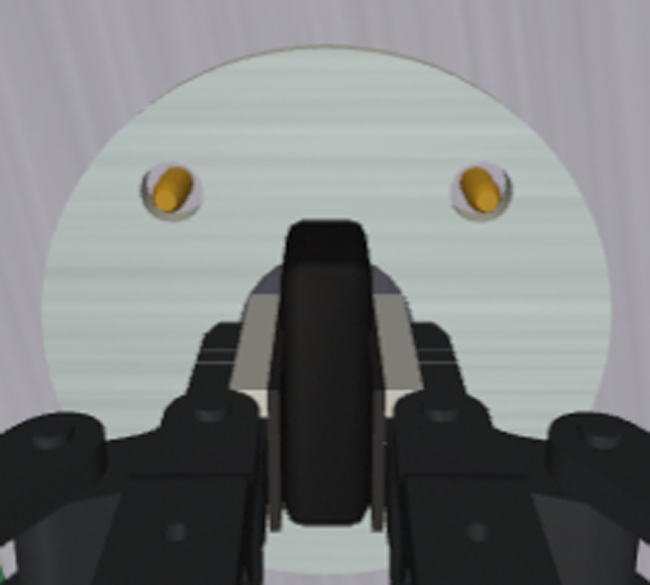

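The flange now carries the disc: TCP height 0.105 and no load on the wrist. The studs stand up through both visible holes at (172,190) and (480,190). I'll release and rise.

Call:
drive_tool:
  increments:
    - [0,0,0,0,0,0,-0.6]
    - [0,0,0,0,0,0,-0.4]
    - [0,0,0,0,0,0,-0.2]
    - [0,0,0,0,0,0,-0.2]
    - [-0.01,0,0,0,0,0,-0.2]
    - [-0.03,0,0,0,0,0,-0.2]
    - [-0.05,0,0,0,0,0,-0.2]
    - [-0.05,0,0,0,0,0,-0.2]
    - [-0.045,0,0,0,0,0,-0.2]
    - [0,0,0,0,0,0,-0.2]

```text
time_s: 18.7
eef_pos: [0.6378, 0.0735, 0.2964]
eef_rot: [-0.069, 0.707, -0.069, -0.7]
wrist_force: [1.3, -1.1, 0.2]
opening: 0.399
```

Call:
drive_tool:
  increments:
    - [0,0,0,0,0,0,-0.2]
    - [0,0,0,0,0,0,-0.2]

```text
time_s: 18.95
eef_pos: [0.6346, 0.0735, 0.2882]
eef_rot: [0.068, -0.703, 0.069, 0.705]
wrist_force: [-0.6, 0.2, 0.7]
opening: 0.405
```

```bash
python3 - <<'E'
from h import *
T,o=pose(); print(T.round(4),o["time_s"],o["wrist_force"],o["opening"])
c=grab("wrist"); cv2.imwrite("pics/w17.png",cv2.resize(c["img"][:300,100:400,::-1],None,fx=2,fy=2,interpolation=cv2.INTER_CUBIC))
t=grab("top","t17.png")
v,u=np.mgrid[80:260,170:340]; uv=np.c_[u.ravel(),v.ravel()]; P=depthpt(c,uv); 
for a,b in((.1,.125),(.085,.0935),(.079,.085)):
    s=(P[:,2]>a)&(P[:,2]<b)&(np.hypot(P[:,0]-.636,P[:,1]-.073)<.05); q=P[s]; print(a,b,s.sum(),q.mean(0).round(4),np.percentile(q[:,2],[5,50,95]).round(4))
s=(np.hypot(P[:,0]-.636,P[:,1]-.073)<.048)&(np.hypot(P[:,0]-.636,P[:,1]-.073)>.028)&(P[:,2]<.093); A=np.c_[P[s][:,:2]-[.636,.073],np.ones(s.sum())]; print("plane",np.linalg.lstsq(A,P[s][:,2],rcond=None)[0].round(4))
E
```

```text
[[-3.200e-03 -1.932e-01 -9.812e-01  6.346e-01]
 [-1.000e-04 -9.812e-01  1.932e-01  7.350e-02]
 [-1.000e+00  7.000e-04  3.200e-03  2.882e-01]
 [ 0.000e+00  0.000e+00  0.000e+00  1.000e+00]] 18.95 [-0.61708214  0.23230125  0.69954831] 0.40488382693938074
0.1 0.125 737 [0.6369 0.0724 0.1139] [0.1113 0.1143 0.1155]
0.085 0.0935 6770 [0.638  0.0727 0.0887] [0.0874 0.0886 0.09  ]
0.079 0.085 192 [0.6391 0.0717 0.0828] [0.0814 0.0827 0.084 ]
plane [0.0007 0.0007 0.0884]
```

View pics/w17.png

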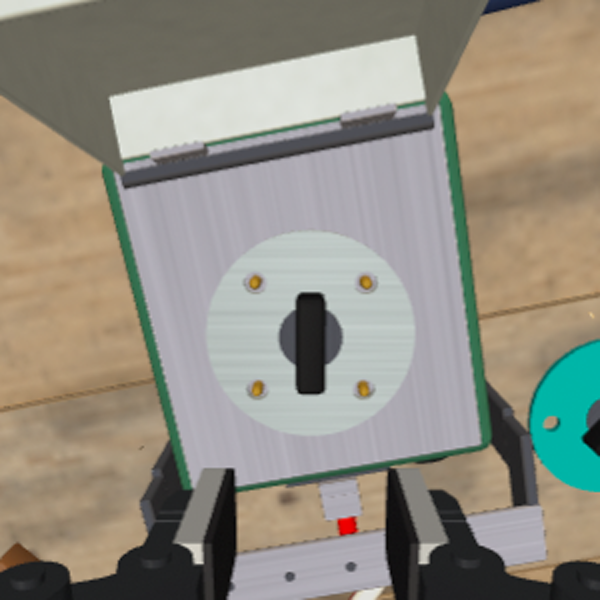

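View pics/t17.png

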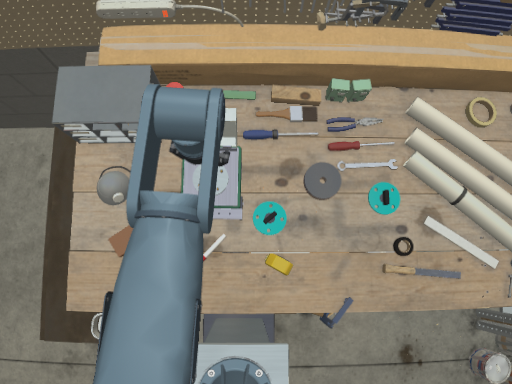

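All four studs show through the holes (crop pixels (255,283), (367,283), (257,389), (363,389)). The disc top is level at about 0.0885 against an expected 0.089. The cover stands open, and the arm is clear.

```bash
python3 - <<'E'
from h import *
print(hand_in())
E
```

```text
the job is handed in; nothing more can be done
None
```

The polisher is ready. I slid the latch left from under the hand rest with the shut fingers, and the cover sprang open. I then fitted the disc onto the spindle, turned about 30° to line up with the studs, and handed in at about 19 s.

**Last checks before handing in:**
- **Disc:** all four studs show through the four holes. The disc top is level, at about 0.0885 m measured against 0.089 m expected when fully home.
- **Contact:** the flange took the disc's weight at exactly the seated height. The highest contact force I read was about 6 N, while holding the latch.
- **Cover and arm:** the cover stands open and the gripper is about 0.18 m above the disc, touching nothing.
- **Bystanders:** in the last top view, those I could see are where they were. The arm hid part of the bench there (sanding block, pen and machine), but I never went near those things.

**Disagreements:** before the grasp, the disc-centre estimates along the grip differed by about 2 mm between the outline and the holes. I settled this by lining up on the studs seen through the holes, where the last check before lowering was within about 0.5 mm.

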